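Clear the skull boxes off the imaging carrier and seat the carrier on its stage

TASK

After a photo session the bird-skull boxes were left stacked on the carrier. Take the stack apart: put the round tin in the round tray, the square box in the square tray and the long box in the long tray, each standing flat on the tray's floor; then set the emptied carrier fully home on the imaging stage, over both locating pins. The skulls are fragile: keep the boxes upright, set everything down without dropping it, and leave the glass jar and the pin box alone.

Things in the scene. Friction and masses are not known exactly. Their poses are not given: they have to be found in the camera images.
- tin_mid (a point): Round lidded aluminium tin, 48 mm diameter, 34 mm high, about 70 g; the point is its centre, half-way up (17 mm above its underside), z up. It starts on top of the long box, on one of its two ends, with the square box on the other end (about 72 mm between centres).
- sqbox_mid (a point): Square lidded cardboard box, 46 x 46 mm, 34 mm high, about 60 g; the point is its centre, half-way up (17 mm above its underside), z up, x and y along its sides. It starts on the other end of the long box's top, its sides about parallel to the long box's.
- longbox_mid (a point): Long lidded cardboard box, 128 mm (x) by 46 mm (y), 36 mm high, about 110 g; the point is its centre, half-way up (18 mm above its underside), z up. It starts lying on the carrier, about parallel to it, carrying the tin and the square box.
- carrier_mid (a point): Carrier: grey plastic plate, 170 mm (x) by 50 mm (y), 18 mm thick, about 200 g, with two vertical through holes of 10 mm diameter on its x axis, 65 mm either side of the middle. The point is its centre, half-way up (9 mm). It starts flat on the work surface beneath the whole stack, and is rigid and the same either way round.
- roundtray: Fixed round white tray, 76 mm outer and 68 mm inner diameter; the origin is at the centre of its underside on the work surface; floor 4 mm thick, rim top 10 mm above the work surface. Place of the round tin.
- sqtray: Fixed square white tray, 74 x 74 mm outside, 66 x 66 mm inside, sides along x and y; the origin is at the centre of its underside on the work surface; floor 4 mm thick, rim top 10 mm above the work surface. Place of the square box.
- longtray: Fixed long white tray, 156 mm (x) by 74 mm (y) outside, 148 x 66 mm inside; the origin is at the centre of its underside on the work surface; floor 4 mm thick, rim top 10 mm above the work surface. Place of the long box.
- stage: Fixed stage: black base 210 (x) x 75 x 8 mm, two aluminium pedestals (34 x 36 mm, tops 30 mm above the bench) at x = +/-65 mm. Each has an upright taper-nosed steel pin: round at +65 (8 mm dia., straight 5, 13 high in all), diamond at -65 (7 along y, 3.6 along x, 10 high). Origin: centre of underside, on the bench. Seated carrier: flat, centre 39 mm above origin, x axes parallel, either way round.
- jar_mid (a point): Bystander: glass jar with a lid, 64 mm diameter, 85 mm high, standing loose beyond the work; the point is its centre.
- pinbox_mid (a point): Bystander: open cardboard box of pins, 65 mm (x) by 90 mm (y), 35 mm high, loose beyond the work; the point is its centre.
There are look-alikes about, which are no part of the job. Of the things that look like the part that bears tin_mid, the larger one is meant.

How it is judged:
By the outcome, as a careful person would: the job done as asked, in the order asked, and still so for the second after the job is handed in, with the robot touching nothing.
It also fails if it takes over 122 s, if anything falls off the work surface, if the arm or the gripper's body presses on something with over 40 N, if the wrist force passes 120 N, or if a joint passes its speed limit or range.

ROBOT

A 6-joint arm with a two-finger parallel gripper is mounted at the origin on the work surface. World frame = base frame: x ahead of the robot, y to its left, z up, the work surface at z = 0. Lengths are in m, angles in degrees, forces in N, time in s.
With the tool pointing down it reaches from about 0.275 to 0.725 m from the base axis. Payload 5.6 kg.
Tool frame: the origin (TCP) lies midway between the tips of the shut fingers; the grasp point (between the pads) lies 19 mm behind it; z points along the fingers, y is the line along which they close (so a half turn about z gives the same grasp; the last joint's range is limited). The gripper opens to 85 mm and grips with 20 to 120 N. Pads are 22 mm wide; open, the fingers measure 114 mm over their backs; the gripper's body (76 mm by 85 mm) begins 54 mm behind the grasp point. The pads swing forward as they close: fully open they stand 13 mm farther back than shut.
Start: joints at [-50.615, 14.616, 6.199, 0, -81.583, -16.306], TCP at [0.216, -0.506, 0.231] pointing down, gripper open.
Joint ranges: [-168.99, 168.99], [-69.2, 112.95], [-62.41, 85.93], [-164.36, 98.24], [-168.68, -3.75], [-174.98, 174.98]. Speed limits (degrees/s): [147.25, 147.25, 180, 180, 180, 180].

INTERFACE

Orientations are given as a 3x3 rotation matrix whose columns are the frame's x, y, z axes.
In Python, from cell import readout, viewer, manip gives the robot as it stands.
- The arm moves only by the shell command python3 -m pendant 'ROWS' [FORCE]. ROWS is JSON, a list that holds one entry, the list of rows, each a list of 7 numbers: the shift along the world's x, y, z in mm, then the turn, a rotation vector about the world's x, y, z in rad, then the finger opening in mm, from 0 to 85.4. In form: [[[tx, ty, tz, ax, ay, az, hand], ...]]. A call has 1 to 10 rows; each row shifts and turns the commanded pose from where the row before left it; what a row does not reach is not made up. A row lasts 1/12 s, in which the tool goes at most 41.7 mm and 7.16 degrees, less where a joint would pass 70% of its speed; a pose out of reach is approached as far as the arm can. A call with a gripper value outside its range is refused whole. The fingers move at their own pace and stop on an object; FORCE is the grip in N (left out, the last holds). Time passes only in rows, so rows that do not move let the fingers close. It gives the time, the measured TCP pose, the force, the opening and the grip force at its end, in the units of the state.
- readout.sense(): the state, without advancing time (a new reading comes with each control period).
- viewer.read_camera(name): name is "side" or "top"; returns a dict with "color" (400x640x3 uint8, red, green, blue), "fx", "fy", "cx", "cy" (pixels), "pose" (4x4, takes a point from camera to world coordinates). Camera axes: x right, y down, z forward; pixel columns grow to the right and rows downward; lengths in m; the calibration is good to about 2 mm. A picture is of the moment at which its call begins. There is no depth.
- manip.job_done(): hands the job in; it is judged then, once.
The state is a dict: "time_s": time; "joints": joint angles; "qvel": joint speeds; "joint_torque": joint torques, N m; "position": TCP position; "tool_rot": TCP orientation; "force": force on the tool from outside, world axes, zero at the start; "ft_torque": the same for the moment, N m; "finger_gap": finger opening in m; "finger_force": force on a finger pad.
Only numpy, scipy, OpenCV 4.12 (cv2) and the standard library are available. Lean on these libraries where they do the work, as an engineer would, in place of code of your own. Each camera call takes 0.05 s, during which the arm holds its last target. There are 200 camera calls.

## Working session

There is one attempt and no reset: what is moved stays moved. The work goes in short steps, Python scripts to look and compute and a shell command to move; the robot and the scene stay as the last step left them, time stands still between calls to the robot, and variables do not carry over. Pictures are saved under pics/ and viewed, at most 14 in all, crops included, and the job is handed in when it is done.

```bash
ls; mkdir -p pics
python3 - <<'E'
from cell import readout, viewer
import cv2, numpy as np
for n in ("side","top"):
    c=viewer.read_camera(n); cv2.imwrite(f"pics/{n}0.png",c["color"][...,::-1])
    print(n,c["fx"],c["fy"],c["cx"],c["cy"]);print(np.round(c["pose"],4))
s=readout.sense(); print(s["time_s"],s["position"],s["finger_gap"],np.round(s["tool_rot"],3))
E
```

```text
pics
side 373.341339632424 373.341339632424 321.82624034227933 199.03900154782508
[[ 0.9714 -0.1263  0.2013  0.3963]
 [-0.2376 -0.51    0.8267 -0.809 ]
 [-0.0018 -0.8509 -0.5254  0.552 ]
 [ 0.      0.      0.      1.    ]]
top 408.87840183331355 408.87840183331355 324.2104035105757 203.5473006399653
[[ 0.0186 -0.9853  0.1699  0.4335]
 [-0.9998 -0.0194 -0.0028 -0.042 ]
 [ 0.006  -0.1698 -0.9855  0.9443]
 [ 0.      0.      0.      1.    ]]
0.1 [ 0.21546774 -0.50557046  0.23047929] 0.0853810367848286 [[-0.92  -0.392 -0.001]
 [-0.392  0.92   0.002]
 [ 0.     0.002 -1.   ]]
```

View pics/side0.png

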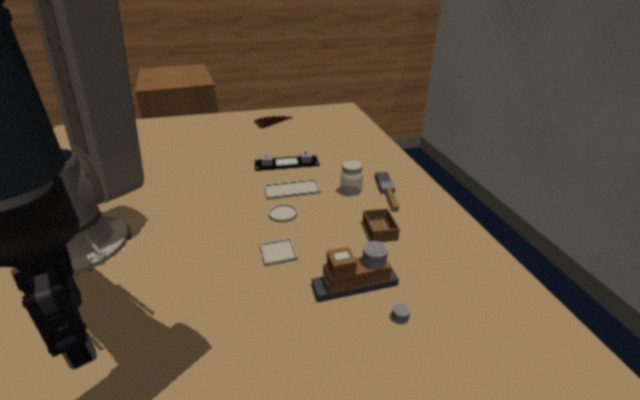

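View pics/top0.png

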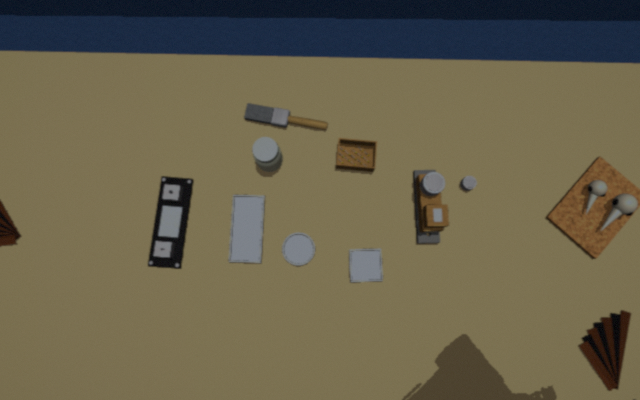

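The side view shows the stack near (355,270), with the trays and stage behind it. The top view has the stage at (171,222), long tray (247,228), round tray (299,249), square tray (366,265), the stack at (430,207) with the tin at (433,183), and a small decoy tin at (469,183).

```bash
cat > h.py <<'E'
import cv2, numpy as np
from cell import readout, viewer
def cam(n): return viewer.read_camera(n)
def ray(c,uv,z):
    u,v=uv; d=c["pose"][:3,:3]@np.array([(u-c["cx"])/c["fx"],(v-c["cy"])/c["fy"],1]); o=c["pose"][:3,3]
    return o+d*(z-o[2])/d[2]
def proj(c,p):
    q=c["pose"][:3,:3].T@(np.array(p)-c["pose"][:3,3]); return np.array([c["fx"]*q[0]/q[2]+c["cx"],c["fy"]*q[1]/q[2]+c["cy"]])
def crop(c,x0,y0,x1,y1,k): return cv2.resize(c["color"][y0:y1,x0:x1,::-1],None,fx=k,fy=k,interpolation=cv2.INTER_CUBIC)
def rect(c,mask,z,minA=60):
    out=[]
    for k in cv2.findContours(mask.astype(np.uint8),cv2.RETR_EXTERNAL,cv2.CHAIN_APPROX_NONE)[0]:
        if cv2.contourArea(k)<minA: continue
        P=np.array([ray(c,p[0],z)[:2]*1000 for p in k],np.float32)
        (x,y),(w,h),a=cv2.minAreaRect(P)
        if w<h: w,h,a=h,w,a+90
        out.append((np.round(k.mean((0,1))),round(x,1),round(y,1),round(w,1),round(h,1),round((a+90)%180-90,1)))
    return out
E
python3 - <<'E'
from h import *
c=cam("top")
a=crop(c,140,165,220,275,5); b=crop(c,400,160,480,250,5); 
b=cv2.copyMakeBorder(b,0,a.shape[0]-b.shape[0],0,0,cv2.BORDER_CONSTANT)
cv2.imwrite("pics/c1.png",np.hstack([a,b]))
im=c["color"].astype(int); hsv=cv2.cvtColor(c["color"],cv2.COLOR_RGB2HSV)
white=(hsv[...,1]<70)&(hsv[...,2]>110)
m=np.zeros_like(white); m[180:290,220:390]=white[180:290,220:390]
for r in rect(c,m,.01): print("tray",r)
m=np.zeros_like(white); m[170:275,145:200]=(hsv[...,2]<60)[170:275,145:200]
for r in rect(c,m,.008): print("stage",r)
m=np.zeros_like(white); m[170:275,145:200]=white[170:275,145:200]
for r in rect(c,m,.03,20): print("ped",r)
for p in [(366,265),(299,249),(433,183),(300,100)]: print(hsv[p[1],p[0]])
s=cam("side"); cv2.imwrite("pics/c2.png",crop(s,240,140,410,330,3))
E
```

```text
tray (array([366., 264.]), 456.5, -140.9, 77.2, 76.7, 3.8)
tray (array([298., 249.]), 491.0, 13.1, 77.4, 72.5, -88.9)
tray (array([245., 223.]), 535.9, 132.6, 156.5, 77.7, -0.7)
stage (array([170., 222.]), 546.5, 307.8, 207.1, 74.4, -3.8)
ped (array([162., 249.]), 482.0, 313.5, 32.6, 31.9, 86.9)
ped (array([170., 221.]), 544.5, 301.3, 66.8, 41.9, -4.0)
ped (array([171., 192.]), 611.7, 305.0, 32.4, 31.8, 86.3)
[105  26 138]
[106  24 137]
[120   8 123]
[ 22  85 126]
```

View pics/c1.png

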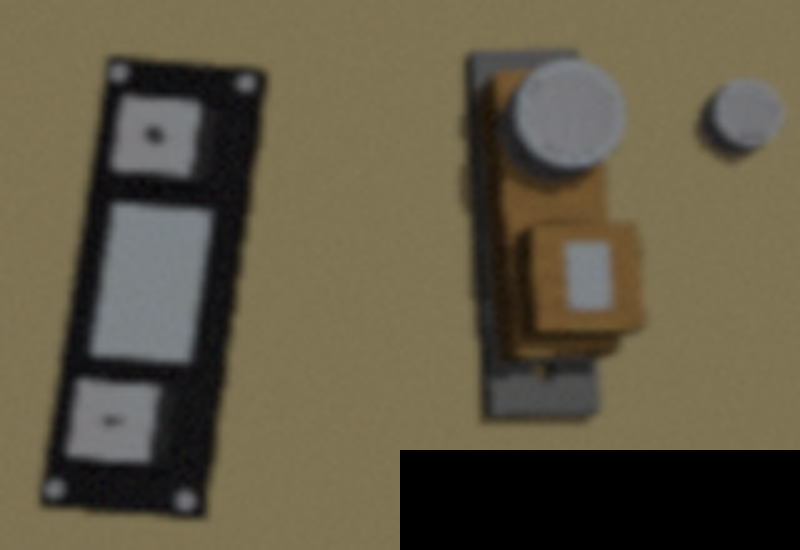

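View pics/c2.png

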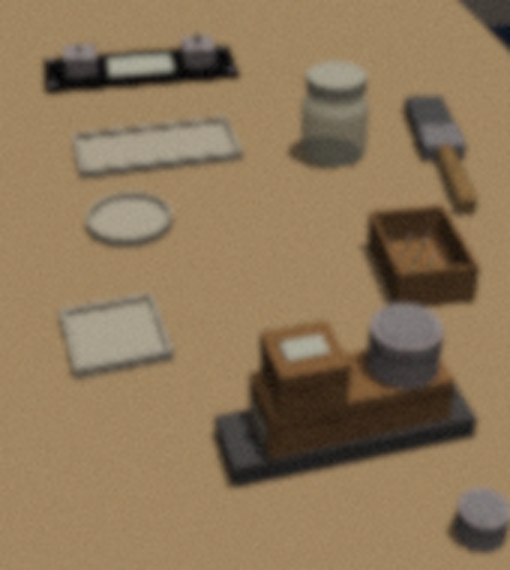

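The crop shows, at (400+(X-400)/5, 160+Y/5): the tin top at (568,114), the square box top with corners (527,222), (640,224), (645,330), (534,330), and the carrier's edges. On the stage the round pin is on the far (+x) pedestal. The side crop confirms how the stack is built, with no obstacles close to it.

Run:
```python
from h import *
c=cam("top"); s=cam("side")
f=lambda X,Y,z: np.round(ray(c,(400+(X-400)/5-.4,160+Y/5-.4),z)*1000,1)[:2]
g=lambda X,Y,z: np.round(ray(s,(240+X/3-.33,140+Y/3-.33),z)*1000,1)[:2]
hsv=cv2.cvtColor(c["color"],cv2.COLOR_RGB2HSV)
w=(hsv[...,1]<40)&(hsv[...,2]>85)
m=np.zeros_like(w); m[165:206,405:455]=w[165:206,405:455]
print("tin",rect(c,m,.088), "byhand",f(568,114,.088),"side",g(405,330,.088))
q=np.array([f(x,y,.088) for x,y in [(527,222),(640,224),(645,330),(534,330)]]);print("sq",q.tolist(),q.mean(0),"side", np.mean([g(x,y,.088) for x,y in [(262,336),(322,324),(348,363),(280,378)]],0))
q=np.array([f(x,y,.018) for x,y in [(468,52),(577,52),(600,412),(485,417)]]);print("car",q.tolist(),q.mean(0),"side",np.array([g(x,y,.018) for x,y in [(230,465),(474,422)]]))
# long box top edge left, bottom
q=np.array([f(x,y,.054) for x,y in [(492,70),(505,357),(618,350)]]);print("long",q.tolist())
print("side trays: sq",np.mean([g(x,y,.01) for x,y in [(60,309),(152,297),(173,357),(76,375)]],0),"round",g(130,218,.01),"long",np.mean([g(x,y,.01) for x,y in [(75,136),(228,120),(241,155),(84,174)]],0))
print("pins side", g(81,42,.03),g(198,38,.03))
for X,Y in[(152,134),(113,421)]: print("pin top base",np.round(ray(c,(140+X/5-.4,165+Y/5-.4),.037)*1000,1))
```

```text
tin [(array([430., 178.]), 634.8, -270.3, 61.7, 48.4, -88.8)] byhand [ 631.8 -277.6] side [ 629.1 -285. ]
sq [[584.3, -258.8], [584.4, -307.0], [539.0, -307.6], [538.1, -260.7]] [ 561.45  -283.525] side [ 559.7 -287.9]
car [[676.7, -250.9], [677.7, -301.8], [509.9, -307.7], [506.6, -255.4]] [ 592.725 -278.95 ] side [[ 507.4 -306.5]
 [ 675.  -307.8]]
long [[659.2, -253.4], [530.2, -256.4], [534.2, -306.0]]
side trays: sq [ 455.325 -148.325] round [489.7   3.9] long [534.975 122.425]
pins side [486.8 334.4] [614.4 313.5]
pin top base [610.9 304.1  37. ]
pin top base [481.6 310.6  37. ]
```

```bash
python3 -m pendant '[[[26,14,0,0,0,-0.093,85],[26,14,0,0,0,-0.093,85],[26,14,0,0,0,-0.093,85],[26,14,0,0,0,-0.093,85],[26,14,0,0,0,0,85],[26,14,0,0,0,0,85],[26,14,0,0,0,0,85],[26,14,0,0,0,0,85],[26,14,0,0,0,0,85],[26,14,0,0,0,0,85]]]' 40; python3 -m pendant '[[[26,14,-10,0,0,0,85],[26,14,-10,0,0,0,85],[26,14,-10,0,0,0,85],[26,14,-10,0,0,0,85],[26,14,-10,0,0,0,85],[26,18,-10,0,0,0,85],[0,0,0,0,0,0,85],[0,0,0,0,0,0,85],[0,0,0,0,0,0,85]]]'
python3 - <<'E'
from h import *
c=cam("top"); s=cam("side"); st=readout.sense(); print(st["position"],np.round(st["tool_rot"],3).tolist(),st["joints"])
a=crop(c,390,130,480,250,4);b=crop(s,270,160,410,330,3); h=max(a.shape[0],b.shape[0])
P=lambda i:cv2.copyMakeBorder(i,0,h-i.shape[0],0,0,cv2.BORDER_CONSTANT)
cv2.imwrite("pics/d1.png",np.hstack([P(a),P(b)]))
E
```

```text
time_s: 1.13
position: [0.4768, -0.365, 0.2313]
tool_rot: [[-1.0, -0.031, -0.0], [-0.031, 1.0, 0.0], [0.0, 0.0, -1.0]]
force: [0.9, -0.3, 0.3]
finger_gap: 0.0854
finger_force: 0.0
time_s: 1.88
position: [0.6316, -0.2781, 0.1711]
tool_rot: [[-1.0, -0.031, -0.001], [-0.031, 1.0, -0.0], [0.001, -0.0, -1.0]]
force: [-0.4, -0.0, 0.7]
finger_gap: 0.0848
finger_force: 0.0
[ 0.63125351 -0.27873223  0.17213449] [[-1.0, -0.03, 0.001], [-0.03, 1.0, -0.001], [-0.001, -0.001, -1.0]] [-1.08841150e+01  3.19131416e+01  2.38793616e+01  1.96346209e-02
 -8.19035674e+01 -7.74013108e+01]
```

View pics/d1.png

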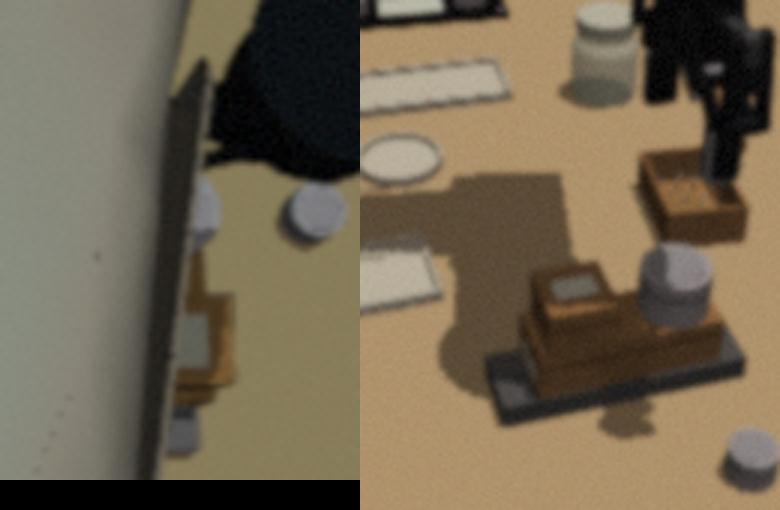

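The arm blocks the top view. The side view shows the open hand over the tin, with the near fingertip at about (721,180) in the picture. I'll use that tip to check the side camera against the robot.

Run:
```python
from h import *
s=cam("side");p=readout.sense()["position"]; print(p)
for dy in (-.0427,-.057): print(dy,[ (proj(s,p+np.array([dx,dy,.013]))-[270,160])*3+[360,0] for dx in (-.011,.011)])
print("tin top at top-cam est:",(proj(s,[.6318,-.2776,.088])-[270,160])*3+[360,0],"expected shift 5mm y:",(proj(s,[.6318,-.2826,.088])-[270,160])*3+[360,0])
```

```text
[ 0.63120554 -0.27882239  0.17233041]
-0.0427 [array([694.298313  , 178.43554104]), array([730.17179986, 173.19141911])]
-0.057 [array([703.71101731, 192.57671609]), array([740.18834589, 187.13583055])]
tin top at top-cam est: [673.84902705 261.28543905] expected shift 5mm y: [676.58216411 266.03789074]
```

```bash
python3 -m pendant '[[[0,-2,-20,0,0,0,85],[0,0,-20,0,0,0,85],[0,0,-20,0,0,0,85],[0,0,-20,0,0,0,85],[0,0,-18,0,0,0,85],[0,0,-12,0,0,0,85],[0,0,0,0,0,0,85]]]' 40;  python3 -m pendant '[[[0,0,0,0,0,0,55],[0,0,0,0,0,0,55],[0,0,0,0,0,0,55],[0,0,0,0,0,0,50],[0,0,0,0,0,0,46],[0,0,0,0,0,0,42],[0,0,0,0,0,0,38],[0,0,0,0,0,0,38],[0,0,0,0,0,0,38]]]' 40
```

```text
time_s: 2.62
position: [0.6293, -0.28, 0.0586]
tool_rot: [[-1.0, -0.029, -0.005], [-0.029, 1.0, 0.002], [0.004, 0.002, -1.0]]
force: [-0.3, 0.0, 0.1]
finger_gap: 0.0848
finger_force: 0.0
time_s: 3.37
position: [0.6323, -0.2803, 0.0629]
tool_rot: [[-1.0, -0.031, 0.002], [-0.031, 1.0, -0.001], [-0.002, -0.001, -1.0]]
force: [-0.6, 1.1, 5.8]
finger_gap: 0.0467
finger_force: 40.7
```

```bash
python3 -m pendant '[[[0,0,5,0,0,0,38],[0,0,10,0,0,0,38],[0,0,15,0,0,0,38],[0,0,15,0,0,0,38],[0,0,15,0,0,0,38],[-4,9,0,0,0,0,38],[-8,16,0,0,0,0,38],[-9,18,0,0,0,0,38],[-9,18,0,0,0,0,38],[-9,18,0,0,0,0,38]]]' 40;  python3 -m pendant '[[[-9,18,0,0,0,0,38],[-9,18,0,0,0,0,38],[-9,18,0,0,0,0,38],[-9,18,0,0,0,0,38],[-9,18,0,0,0,0,38],[-9,18,0,0,0,0,38],[-9,18,0,0,0,0,38],[-9,18,0,0,0,0,38],[-9,18,0,0,0,0,38],[-9,18,0,0,0,0,38]]]' 40;  python3 -m pendant '[[[-9,18,0,0,0,0,38],[-6,12,0,0,0,0,38],[-2,4,0,0,0,0,38],[0,2,-10,0,0,0,38],[0,0,-15,0,0,0,38],[0,0,-15,0,0,0,38],[0,0,-15,0,0,0,38],[0,0,-10,0,0,0,38],[0,0,0,0,0,0,38],[0,0,0,0,0,0,38]]]' 40
```

```text
time_s: 4.2
position: [0.5921, -0.2003, 0.1216]
tool_rot: [[-1.0, -0.03, -0.0], [-0.03, 1.0, 0.0], [0.0, 0.0, -1.0]]
force: [-0.1, 0.2, -1.3]
finger_gap: 0.0465
finger_force: 41.2
time_s: 5.03
position: [0.5021, -0.0201, 0.1219]
tool_rot: [[-1.0, -0.031, 0.0], [-0.031, 1.0, 0.0], [-0.0, 0.0, -1.0]]
force: [0.5, 0.5, -0.5]
finger_gap: 0.0471
finger_force: 41.2
time_s: 5.87
position: [0.4857, 0.0147, 0.0564]
tool_rot: [[-1.0, -0.031, -0.001], [-0.031, 1.0, -0.001], [0.001, -0.001, -1.0]]
force: [-0.0, -0.7, -0.7]
finger_gap: 0.0467
finger_force: 41.2
```

Run:
```python
from h import *
c=cam("top");s=cam("side"); cv2.imwrite("pics/e1.png",np.hstack([crop(s,240,150,350,280,4)[:, :], crop(c,250,190,340,320,4)[:520]]))
p=readout.sense()["position"];print(p)
print("tin bottom centre px in crop:",(proj(s,[p[0],p[1],.05-.045])-[240,150])*4)
```

```text
[0.48644303 0.01500886 0.0572955 ]
tin bottom centre px in crop: [164.93989699 247.27422137]
```

View pics/e1.png

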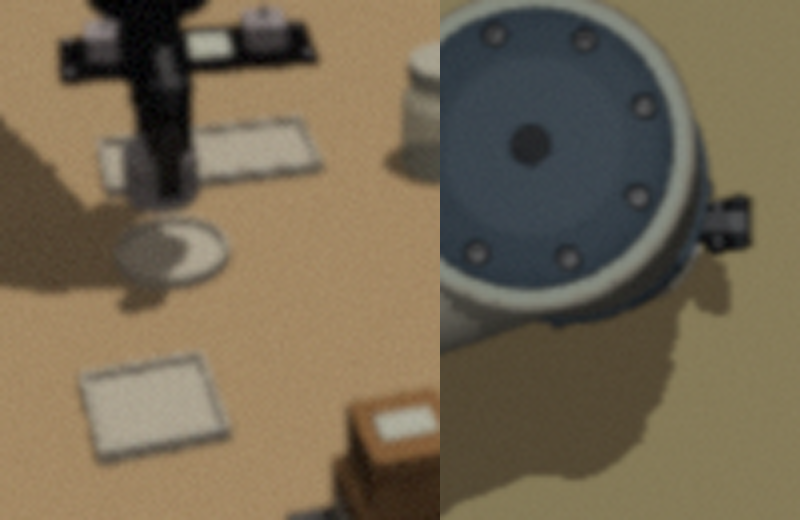

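The side view shows the tin held just above the round tray. The tray centre is at (173,250) in the crop and the predicted tin foot at (165,247), so I need about +4 mm in x and -3 mm in y.

```bash
python3 -m pendant '[[[4,-3,-10,0,0,0,38],[0,0,-12,0,0,0,38],[0,0,-10,0,0,0,38],[0,0,-6,0,0,0,38],[0,0,-3,0,0,0,38],[0,0,-1,0,0,0,38],[0,0,0,0,0,0,38],[0,0,0,0,0,0,38]]]' 40; for i in 1 2; do python3 -m pendant '[[[0,0,-1,0,0,0,38],[0,0,0,0,0,0,38],[0,0,0,0,0,0,38]]]'|grep -E "posit|^force"; done
```

```text
time_s: 6.63
position: [0.4901, 0.0121, 0.0148]
tool_rot: [[-1.0, -0.031, 0.001], [-0.031, 1.0, 0.0], [-0.001, 0.0, -1.0]]
force: [-0.4, -0.5, -0.7]
finger_gap: 0.047
finger_force: 41.2
position: [0.4898, 0.0121, 0.0135]
force: [-0.3, 0.4, -0.8]
position: [0.4899, 0.0121, 0.0128]
force: [-2.0, 0.6, 5.3]
```

```bash
python3 -m pendant '[[[0,0,0,0,0,0,50],[0,0,0,0,0,0,60],[0,0,0,0,0,0,65],[0,0,3,0,0,0,70],[0,0,15,0,0,0,70],[0,0,25,0,0,0,80],[0,0,25,0,0,0,85],[0,0,30,0,0,0,85],[4,-20,15,0,0,0,85],[6,-26,0,0,0,0,85]]]' 40; python3 -m pendant '[[[6,-25,0,0,0,0,85],[6,-25,0,0,0,0,85],[6,-25,0,0,0,0,85],[6,-25,0,0,0,0,85],[6,-25,0,0,0,0,85],[6,-25,0,0,0,0,85],[6,-25,0,0,0,0,85],[6,-25,0,0,0,0,85],[6,-25,0,0,0,0,85],[6,-25,0,0,0,0,85]]]';python3 -m pendant '[[[0,-2,0,0,0,0,85],[0,0,0,0,0,0,85],[0,0,0,0,0,0,85]]]'
python3 - <<'E'
from h import *
c=cam("top");s=cam("side"); cv2.imwrite("pics/f1.png",np.hstack([crop(s,230,140,390,300,2.5), crop(c,220,170,380,330,2.5)]))
print("tin centre top expected: side",(proj(s,[.490,.012,.038])-[230,140])*2.5,"top",(proj(c,[.490,.012,.038])-[220,170])*2.5+[400,0])
E
```

```text
time_s: 7.97
position: [0.5022, -0.0333, 0.1299]
tool_rot: [[-0.999, -0.034, 0.008], [-0.034, 0.999, 0.001], [-0.008, 0.001, -1.0]]
force: [1.2, -0.0, 0.6]
finger_gap: 0.0846
finger_force: 0.0
time_s: 8.8
position: [0.5597, -0.2853, 0.1252]
tool_rot: [[-1.0, -0.031, -0.0], [-0.031, 1.0, 0.0], [0.0, 0.0, -1.0]]
force: [0.3, -0.2, 0.7]
finger_gap: 0.085
finger_force: 0.0
time_s: 9.05
position: [0.5593, -0.2857, 0.125]
tool_rot: [[-1.0, -0.03, -0.001], [-0.03, 1.0, 0.0], [0.001, 0.0, -1.0]]
force: [-0.9, 1.0, -0.2]
finger_gap: 0.0848
finger_force: 0.0
tin centre top expected: side [130.04987578 154.14046279] top [594.40305533 193.88604341]
```

View pics/f1.png

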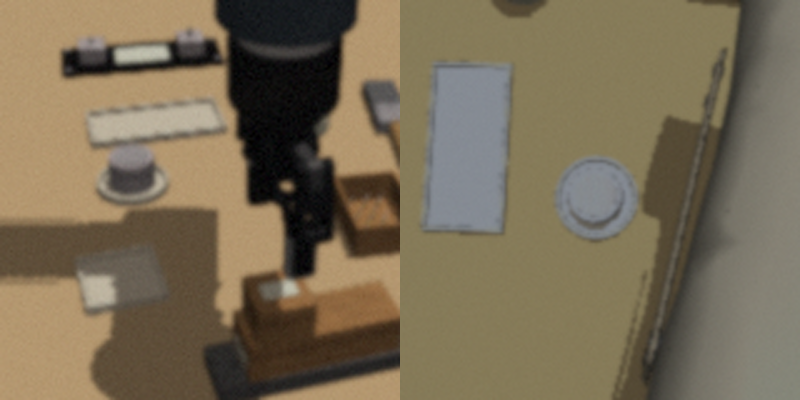

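The tin sits well inside the round tray. In the picture its top is at (132,155) in the side view and (596,191) in the top view. I'll refine the camera-to-robot offset from it.

Run:
```python
from h import *
c=cam("top"); g=cv2.GaussianBlur(cv2.resize(c["color"][225:275,270:325],None,fx=8,fy=8,interpolation=cv2.INTER_CUBIC),(0,0),3)
g=cv2.cvtColor(g,cv2.COLOR_RGB2GRAY)
for r0,r1,z,n in ((75,100,.038,"tin"),(115,150,.010,"tray")):
    k=cv2.HoughCircles(g,cv2.HOUGH_GRADIENT,1,30,param1=60,param2=15,minRadius=r0,maxRadius=r1)
    for a in k[0][:2]: print(n,a,np.round(ray(c,(270+a[0]/8-.44,225+a[1]/8-.44),z)*1000,1))
print(readout.sense()["position"])
```

```text
Traceback (most recent call last):
TypeError: 'NoneType' object is not subscriptable
```

```bash
python3 -m pendant '[[[0,2,-15,0,0,0,85],[0,0,-15,0,0,0,85],[0,0,-15,0,0,0,85],[0,0,-10,0,0,0,85],[0,0,-8,0,0,0,85],[0,0,0,0,0,0,55],[0,0,0,0,0,0,55],[0,0,0,0,0,0,55],[0,0,0,0,0,0,50],[0,0,0,0,0,0,46]]]' 40;  python3 -m pendant '[[[0,0,0,0,0,0,42],[0,0,0,0,0,0,38],[0,0,0,0,0,0,36],[0,0,0,0,0,0,36],[0,0,0,0,0,0,36]]]' 40
```

```text
time_s: 10.03
position: [0.5601, -0.2842, 0.0632]
tool_rot: [[-1.0, -0.031, 0.002], [-0.031, 1.0, -0.001], [-0.002, -0.001, -1.0]]
force: [-0.5, -0.0, -0.0]
finger_gap: 0.0459
finger_force: 0.2
time_s: 10.45
position: [0.5602, -0.2843, 0.0634]
tool_rot: [[-1.0, -0.031, 0.002], [-0.031, 1.0, -0.001], [-0.002, -0.001, -1.0]]
force: [-1.0, 0.3, 6.0]
finger_gap: 0.0451
finger_force: 42.2
```

```bash
python3 -m pendant '[[[0,0,5,0,0,0,36],[0,0,10,0,0,0,36],[0,0,15,0,0,0,36],[0,0,15,0,0,0,36],[0,0,5,0,0,0,36],[-5,6,0,0,0,0.035,36],[-10,14,0,0,0,0,36],[-12,17,0,0,0,0,36],[-12,17,0,0,0,0,36],[-12,17,0,0,0,0,36]]]' 40;  python3 -m pendant '[[[-12,17,0,0,0,0,36],[-12,17,0,0,0,0,36],[-12,17,0,0,0,0,36],[-10,12,0,0,0,0,36],[-6,7,0,0,0,0,36],[-2,2,-10,0,0,0,36],[0,0,-15,0,0,0,36],[0,0,-15,0,0,0,36],[0,0,0,0,0,0,36],[0,0,0,0,0,0,36]]]'
python3 - <<'E'
from h import *
s=cam("side"); cv2.imwrite("pics/g1.png",crop(s,220,180,330,280,4))
p=readout.sense()["position"]; print(p,"box foot at floor:",[((proj(s,[p[0]+a,p[1]+b,.01])-[220,180])*4).round() for a,b in ((0,0),(-.023,-.023),(.023,-.023),(.023,.023))])
E
```

```text
time_s: 11.28
position: [0.5077, -0.2122, 0.112]
tool_rot: [[-0.998, -0.065, -0.001], [-0.065, 0.998, 0.0], [0.001, 0.0, -1.0]]
force: [-0.0, 0.2, -0.1]
finger_gap: 0.0454
finger_force: 41.5
time_s: 12.12
position: [0.4542, -0.1412, 0.072]
tool_rot: [[-0.998, -0.066, -0.002], [-0.066, 0.998, -0.0], [0.002, -0.0, -1.0]]
force: [0.1, -0.2, 0.8]
finger_gap: 0.0452
finger_force: 41.5
[ 0.45493023 -0.14124725  0.07274581] box foot at floor: [array([230., 275.]), array([194., 308.]), array([277., 295.]), array([264., 245.])]
```

View pics/g1.png

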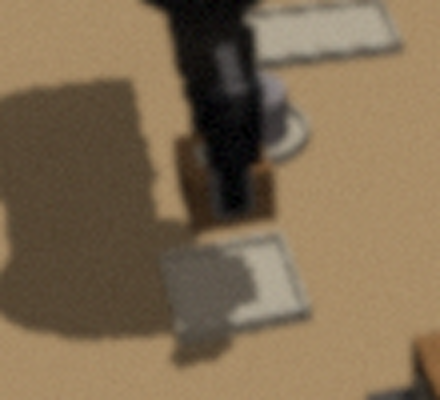

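The side view shows the box above the square tray, whose centre is near (233,284) in the crop against a predicted foot at (230,275). The visible outer wall biases the tray's near edge, so I'll shift only slightly.

```bash
python3 -m pendant '[[[1,-1,-15,0,0,0,36],[0,0,-15,0,0,0,36],[0,0,-15,0,0,0,36],[0,0,-8,0,0,0,36],[0,0,-3,0,0,0,36],[0,0,-1,0,0,0,36],[0,0,0,0,0,0,36],[0,0,0,0,0,0,36]]]' 40|grep -E "posit|^force"; for i in 1 2 3; do python3 -m pendant '[[[0,0,-1,0,0,0,36],[0,0,0,0,0,0,36],[0,0,0,0,0,0,36]]]'|grep -E "posit|^force"; done
```

```text
position: [0.4564, -0.1421, 0.0162]
force: [0.7, 0.2, -0.1]
position: [0.4558, -0.142, 0.0146]
force: [-0.6, -0.5, -0.2]
position: [0.4558, -0.142, 0.0134]
force: [0.5, 0.5, 1.6]
position: [0.4558, -0.142, 0.0133]
force: [-3.4, 2.1, 9.0]
```

```bash
python3 -m pendant '[[[0,0,0,0,0,0,50],[0,0,0,0,0,0,60],[0,0,0,0,0,0,65],[0,0,3,0,0,0,70],[0,0,15,0,0,0,70],[0,0,25,0,0,0,80],[0,0,25,0,0,0,85],[0,0,30,0,0,0,85],[0,0,15,0,0,0,85],[0,0,0,0,0,0,85]]]' 40 | grep posit
python3 - <<'E'
from h import *
c=cam("top");s=cam("side"); a=crop(c,335,150,465,290,4)[:560,:]; b=crop(s,220,180,310,320,3)
cv2.imwrite("pics/h1.png",np.hstack([a,cv2.copyMakeBorder(b,0,560-b.shape[0],0,0,cv2.BORDER_CONSTANT)]))
E
```

```text
position: [0.4581, -0.1424, 0.1293]
```

View pics/h1.png

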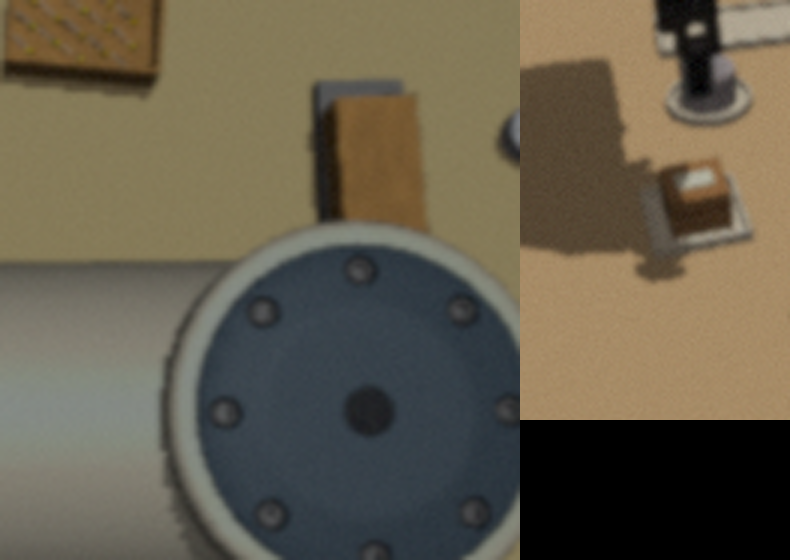

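The square box is flat in its tray. The long box's far top edge runs from (335,96) to (416,93) in the crop, with its right side reaching (427,225).

Run:
```python
from h import *
c=cam("top"); f=lambda X,Y,z: np.round(ray(c,(335+X/4-.4,150+Y/4-.4),z)*1000,1)[:2]
print([f(x,y,.054) for x,y in ((334,96),(416,93),(427,225),(344,220))],[f(x,y,.018) for x,y in ((315,82),(404,80))])
p=readout.sense();print(p["position"],np.round(p["tool_rot"],3).tolist())
```

```text
[array([ 659.2, -253.6]), array([ 661.8, -299.6]), array([ 586.9, -303.6]), array([ 588.8, -257.7])] [array([ 676.5, -251.2]), array([ 678.7, -303.3])]
[ 0.45509125 -0.14178285  0.12464974] [[-0.998, -0.066, -0.001], [-0.066, 0.998, 0.001], [0.001, 0.001, -1.0]]
```

```bash
python3 -m pendant '[[[20,-20,0,0,0,-0.01,85],[20,-20,0,0,0,0,85],[20,-20,0,0,0,0,85],[20,-20,0,0,0,0,85],[20,-20,0,0,0,0,85],[20,-20,0,0,0,0,85],[14,-12,0,0,0,0,85],[5,-5,-10,0,0,0,85],[0,0,-20,0,0,0,85],[0,0,-20,0,0,0,85]]]' 40| grep posit; python3 -m pendant '[[[0,0,-20,0,0,0,85],[0,0,-18,0,0,0,85],[0,0,-12,0,0,0,85],[0,0,0,0,0,0,55],[0,0,0,0,0,0,55],[0,0,0,0,0,0,55],[0,0,0,0,0,0,55],[0,0,0,0,0,0,50],[0,0,0,0,0,0,47],[0,0,0,0,0,0,45]]]';  python3 -m pendant '[[[0,0,0,0,0,0,42],[0,0,0,0,0,0,38],[0,0,0,0,0,0,36],[0,0,0,0,0,0,36],[0,0,0,0,0,0,36]]]' 45
```

```text
position: [0.5942, -0.2789, 0.0728]
time_s: 16.23
position: [0.5953, -0.2793, 0.0264]
tool_rot: [[-0.998, -0.056, 0.002], [-0.056, 0.998, -0.001], [-0.002, -0.001, -1.0]]
force: [-0.3, -0.6, 4.8]
finger_gap: 0.0452
finger_force: 28.7
time_s: 16.65
position: [0.5953, -0.2793, 0.0265]
tool_rot: [[-0.998, -0.056, 0.002], [-0.056, 0.998, -0.001], [-0.002, -0.001, -1.0]]
force: [-0.6, 0.3, 6.3]
finger_gap: 0.0449
finger_force: 46.8
```

```bash
python3 -m pendant '[[[0,0,4,0,0,0,36],[0,0,8,0,0,0,36],[0,0,12,0,0,0,36],[0,0,15,0,0,0,36],[0,0,15,0,0,0,36],[0,0,12,0,0,0,36],[0,0,4,0,0,0,36],[-1,5,0,0,0,0,36],[-2,10,0,0,0,0,36],[-2,15,0,0,0,0,36]]]' 45 | grep -A4 posit;  python3 -m pendant '[[[-3,20,0,0,0,-0.01,36],[-3,20,0,0,0,-0.01,36],[-3,20,0,0,0,-0.01,36],[-3,20,0,0,0,-0.01,36],[-3,20,0,0,0,-0.01,36],[-3,20,0,0,0,-0.01,36],[-3,20,0,0,0,-0.01,36],[-3,20,0,0,0,-0.008,36],[-3,20,0,0,0,0,36],[-3,20,0,0,0,0,36]]]' | grep -A4 posit; python3 -m pendant '[[[-3,20,0,0,0,0,36],[-3,20,0,0,0,0,36],[-3,20,0,0,0,0,36],[-3,20,0,0,0,0,36],[-3,20,0,0,0,0,36],[-3,20,0,0,0,0,36],[-3,20,0,0,0,0,36],[-3,20,0,0,0,0,36],[-2,15,0,0,0,0,36],[0,5,0,0,0,0,36]]]' | grep -A4 posit
python3 - <<'E'
from h import *
c=cam("top");s=cam("side"); st=readout.sense(); p=st["position"]; cv2.imwrite("pics/i1.png",np.hstack([crop(s,240,130,340,230,4),crop(c,190,170,290,270,4)]))
print(p,"foot centre/corners at .01:",[((proj(s,[p[0]+a,p[1]+b,.01])-[240,130])*4).round() for a,b in ((0,0),(-.064,-.023),(.064,-.023))])
E
```

```text
position: [0.5885, -0.2483, 0.0938]
tool_rot: [[-0.999, -0.054, -0.002], [-0.054, 0.999, 0.001], [0.002, 0.001, -1.0]]
force: [0.1, -0.4, -1.4]
finger_gap: 0.0451
finger_force: 46.2
position: [0.558, -0.0468, 0.0943]
tool_rot: [[-1.0, 0.021, -0.002], [0.021, 1.0, 0.0], [0.002, 0.0, -1.0]]
force: [0.2, 0.2, -0.4]
finger_gap: 0.0453
finger_force: 46.2
position: [0.5318, 0.1336, 0.0944]
tool_rot: [[-1.0, 0.02, -0.002], [0.02, 1.0, -0.0], [0.002, -0.0, -1.0]]
force: [-0.5, 0.2, -1.4]
finger_gap: 0.0453
finger_force: 46.2
[0.5324513  0.13222269 0.0946334 ] foot centre/corners at .01: [array([203., 227.]), array([120., 253.]), array([296., 232.])]
```

View pics/i1.png

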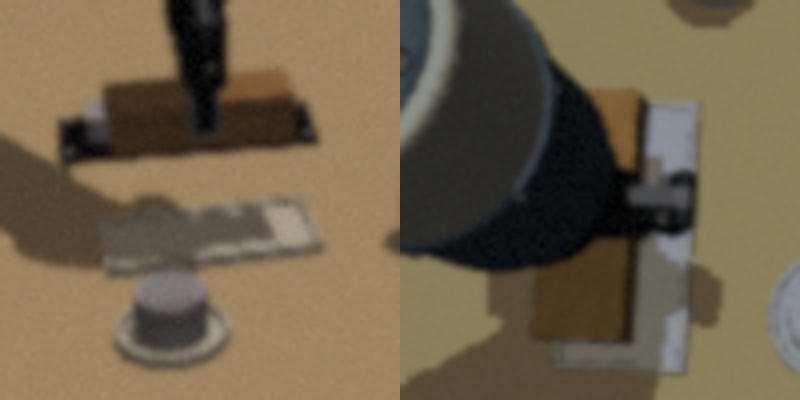

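The side view shows the long box level above the tray. The tray centre is at about (207,234) in the crop and the predicted foot at (203,227), so I'll shift +2 mm in x and -2 mm in y.

```bash
python3 -m pendant '[[[2,-2,-12,0,0,0,36],[0,0,-15,0,0,0,36],[0,0,-15,0,0,0,36],[0,0,-15,0,0,0,36],[0,0,-12,0,0,0,36],[0,0,-6,0,0,0,36],[0,0,-3,0,0,0,36],[0,0,-1,0,0,0,36],[0,0,0,0,0,0,36],[0,0,0,0,0,0,36]]]' 45|grep -E "posit|^force"; for i in 1 2 3 4; do python3 -m pendant '[[[0,0,-1,0,0,0,36],[0,0,0,0,0,0,36],[0,0,0,0,0,0,36]]]'|grep -E "posit|^force"; done
```

```text
position: [0.5361, 0.1291, 0.017]
force: [-0.3, -0.1, -0.7]
position: [0.5357, 0.1291, 0.0156]
force: [-1.0, 0.3, -1.9]
position: [0.5356, 0.129, 0.0142]
force: [0.2, -1.1, -1.2]
position: [0.5356, 0.129, 0.0132]
force: [-1.0, -0.2, -2.0]
position: [0.5358, 0.1291, 0.0125]
force: [-0.9, -0.7, 1.2]
```

```bash
python3 -m pendant '[[[0,0,-0.7,0,0,0,36],[0,0,0,0,0,0,36],[0,0,0,0,0,0,50],[0,0,0,0,0,0,60],[0,0,0,0,0,0,65],[0,0,2,0,0,0,70],[0,0,12,0,0,0,70],[0,0,25,0,0,0,80],[0,0,30,0,0,0,85],[0,0,25,0,0,0,85]]]' 45|grep -E "posit|^force"; python3 -m pendant '[[[-10,-20,6,0,0,0,85],[-10,-20,6,0,0,0,85],[-10,-20,6,0,0,0,85],[-10,-20,6,0,0,0,85],[-10,-20,6,0,0,0,85],[-10,-20,0,0,0,0,85],[-10,-20,0,0,0,0,85],[-10,-10,0,0,0,0,85],[0,0,0,0,0,0,85],[0,0,0,0,0,0,85]]]'|grep -E "posit|^force"
python3 - <<'E'
from h import *
c=cam("top");s=cam("side"); cv2.imwrite("pics/j1.png",np.vstack([np.hstack([crop(c,140,160,270,280,3),crop(c,395,160,485,280,3)]),crop(s,240,130,460,200,3)[:, :660]]))
np.save("top_j.npy",c["color"])
E
```

```text
position: [0.5358, 0.1289, 0.1072]
force: [0.3, -0.1, -0.7]
position: [0.4554, -0.0212, 0.1358]
force: [0.2, 0.5, 0.8]
```

View pics/j1.png

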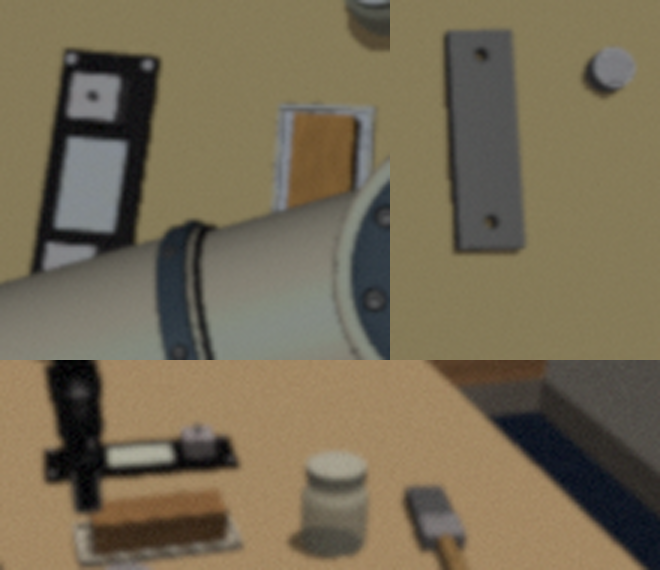

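The whole carrier is now visible, with holes at (481,55) and (491,222) in the picture. The long box is in its tray.

Run:
```python
from h import *
c=cam("top"); im=c["color"]; hsv=cv2.cvtColor(im,cv2.COLOR_RGB2HSV)
m=np.zeros(im.shape[:2],bool); m[165:248,405:445]=((hsv[...,1]<60)&(hsv[...,2]<110)&(hsv[...,2]>50))[165:248,405:445]
print("car",rect(c,m,.018))
g=im.sum(2).astype(float)/3
def blob(u0,v0,r,z,dark):
    P=g[v0-r:v0+r+1,u0-r:u0+r+1]; w=np.clip(np.percentile(P,60)-P-dark,0,None); V,U=np.mgrid[v0-r:v0+r+1,u0-r:u0+r+1]
    uv=((w*U).sum()/w.sum(),(w*V).sum()/w.sum()); return np.round(uv,2),np.round(ray(c,uv,z)[:2]*1000,1)
for u,v in ((425,178),(428,234)): print("hole",blob(u,v,4,.012,8))
print("roundpin",blob(140+93//3,160+96//3,4,.037,8))
p=readout.sense();print(p["position"],np.round(p["tool_rot"],3).tolist())
```

```text
car [(array([426., 206.]), 592.2, -279.0, 170.6, 53.0, 1.8)]
hole (array([425.22, 177.48]), array([ 660.8, -280.1]))
hole (array([428.87, 233.16]), array([ 530.1, -285.4]))
roundpin (array([170.4 , 191.57]), array([610.5, 303.2]))
[ 0.45610743 -0.02034564  0.13557526] [[-1.0, 0.022, 0.0], [0.022, 1.0, 0.0], [-0.0, 0.0, -1.0]]
```

```bash
python3 -m pendant '[[[12,-24,0,0,0,0.02,85],[12,-24,0,0,0,0.02,85],[12,-24,0,0,0,0.017,85],[12,-24,0,0,0,0,85],[12,-24,0,0,0,0,85],[12,-24,0,0,0,0,85],[12,-24,0,0,0,0,85],[12,-24,0,0,0,0,85],[12,-24,0,0,0,0,85],[12,-24,0,0,0,0,85]]]' 45| grep posit; python3 -m pendant '[[[10,-14,-10,0,0,0,85],[6,-5,-20,0,0,0,85],[0,0,-20,0,0,0,85],[0,0,-20,0,0,0,85],[0,0,-20,0,0,0,85],[0,0,-18,0,0,0,85],[0,0,-12,0,0,0,85],[0,0,-5,0,0,0,85],[0,0,0,0,0,0,85],[0,0,0,0,0,0,85]]]' | grep -A4 posit
```

```text
position: [0.5768, -0.2616, 0.1349]
position: [0.5923, -0.2798, 0.0108]
tool_rot: [[-0.999, -0.036, 0.0], [-0.036, 0.999, -0.0], [-0.0, -0.0, -1.0]]
force: [1.2, -0.5, 0.5]
finger_gap: 0.0854
finger_force: 0.0
```

```bash
python3 -m pendant '[[[0,0,-4,0,0,0,70],[0,0,-4,0,0,0,60],[0,0,0,0,0,0,58],[0,0,0,0,0,0,58],[0,0,0,0,0,0,55],[0,0,0,0,0,0,52],[0,0,0,0,0,0,50],[0,0,0,0,0,0,48],[0,0,0,0,0,0,45],[0,0,0,0,0,0,42]]]' 45; python3 -m pendant '[[[0,0,0,0,0,0,42],[0,0,0,0,0,0,42],[0,0,0,0,0,0,42],[0,0,0,0,0,0,42]]]' 70;python3 -m pendant '[[[0,0,3,0,0,0,42],[0,0,5,0,0,0,42],[0,0,10,0,0,0,42],[0,0,15,0,0,0,42],[0,0,15,0,0,0,42],[0,0,15,0,0,0,42],[0,0,15,0,0,0,42],[0,0,15,0,0,0,42],[0,0,5,0,0,0,42],[0,0,2,0,0,0,42]]]'
```

```text
time_s: 25.4
position: [0.5919, -0.2803, 0.0033]
tool_rot: [[-0.999, -0.035, 0.001], [-0.035, 0.999, -0.001], [-0.001, -0.001, -1.0]]
force: [-1.3, -1.9, 4.5]
finger_gap: 0.0487
finger_force: 46.0
time_s: 25.73
position: [0.5921, -0.2803, 0.0035]
tool_rot: [[-0.999, -0.035, 0.001], [-0.035, 0.999, -0.001], [-0.001, -0.001, -1.0]]
force: [-1.7, -0.4, 6.0]
finger_gap: 0.048
finger_force: 73.3
time_s: 26.57
position: [0.5923, -0.28, 0.1041]
tool_rot: [[-0.999, -0.035, 0.002], [-0.035, 0.999, -0.0], [-0.002, -0.001, -1.0]]
force: [-0.9, -0.3, -1.1]
finger_gap: 0.0481
finger_force: 72.5
```

```bash
python3 -m pendant '[[[-3,8,0,0,0,0,42],[-3,14,0,0,0,-0.01,42],[-3,20,0,0,0,-0.01,42],[-3,22,0,0,0,-0.01,42],[-3,22,0,0,0,-0.01,42],[-3,22,0,0,0,-0.01,42],[-3,22,0,0,0,-0.01,42],[-3,22,0,0,0,-0.01,42],[-3,22,0,0,0,-0.01,42],[-3,22,0,0,0,-0.01,42]]]' 70|grep -A2 posit; python3 -m pendant '[[[-1,22,0,0,0,-0.01,42],[-1,22,0,0,0,0,42],[-1,22,0,0,0,0,42],[-1,22,0,0,0,0,42],[-1,22,0,0,0,0,42],[-1,22,0,0,0,0,42],[-1,22,0,0,0,0,42],[-1,22,0,0,0,0,42],[-1,22,0,0,0,0,42],[-1,22,0,0,0,0,42]]]' |grep -A2 posit; python3 -m pendant '[[[-1,22,0,0,0,0,42],[-1,22,0,0,0,0,42],[-1,22,0,0,0,0,42],[-1,22,0,0,0,0,42],[-1,22,0,0,0,0,42],[-1,22,0,0,0,0,42],[-1,20,0,0,0,0,42],[0,14,0,0,0,0,42],[0,6,0,0,0,0,42],[0,2,0,0,0,0,42]]]' |tail -5;python3 -m pendant '[[[0,0,0,0,0,0,42],[0,0,0,0,0,0,42]]]' |grep -A4 posit
```

```text
position: [0.5601, -0.0824, 0.1013]
tool_rot: [[-0.998, 0.056, -0.003], [0.056, 0.998, 0.0], [0.003, 0.0, -1.0]]
force: [-0.3, -0.1, -1.5]
position: [0.55, 0.1371, 0.1013]
tool_rot: [[-0.998, 0.065, -0.002], [0.065, 0.998, -0.001], [0.002, -0.001, -1.0]]
force: [0.9, -0.3, -1.8]
position: [0.5439, 0.3106, 0.1017]
tool_rot: [[-0.998, 0.064, -0.001], [0.064, 0.998, -0.001], [0.001, -0.001, -1.0]]
force: [0.6, -0.0, -1.9]
finger_gap: 0.0478
finger_force: 72.5
position: [0.5445, 0.3091, 0.1024]
tool_rot: [[-0.998, 0.066, -0.0], [0.066, 0.998, -0.001], [0.0, -0.001, -1.0]]
force: [0.5, -0.6, -2.1]
finger_gap: 0.0482
finger_force: 72.5
```

```bash
python3 -m pendant '[[[0,0,-10,0,0,0,42],[0,0,-15,0,0,0,42],[0,0,-12,0,0,0,42],[0,0,-6,0,0,0,42],[0,0,-2,0,0,0,42],[0,0,0,0,0,0,42],[0,0,0,0,0,0,42]]]' 70|grep -A2 posit;python3 - <<'E'
from h import *
c=cam("top");s=cam("side"); cv2.imwrite("pics/k1.png",np.hstack([crop(c,130,155,220,290,4.4),crop(s,245,130,335,195,4.4)[:, :] if 0 else cv2.copyMakeBorder(crop(s,245,130,335,195,4.4),0,308,0,0,cv2.BORDER_CONSTANT)]))
E
```

```text
position: [0.5451, 0.31, 0.0582]
tool_rot: [[-0.998, 0.065, 0.001], [0.065, 0.998, 0.0], [-0.001, 0.0, -1.0]]
force: [0.4, 0.5, -1.0]
```

View pics/k1.png

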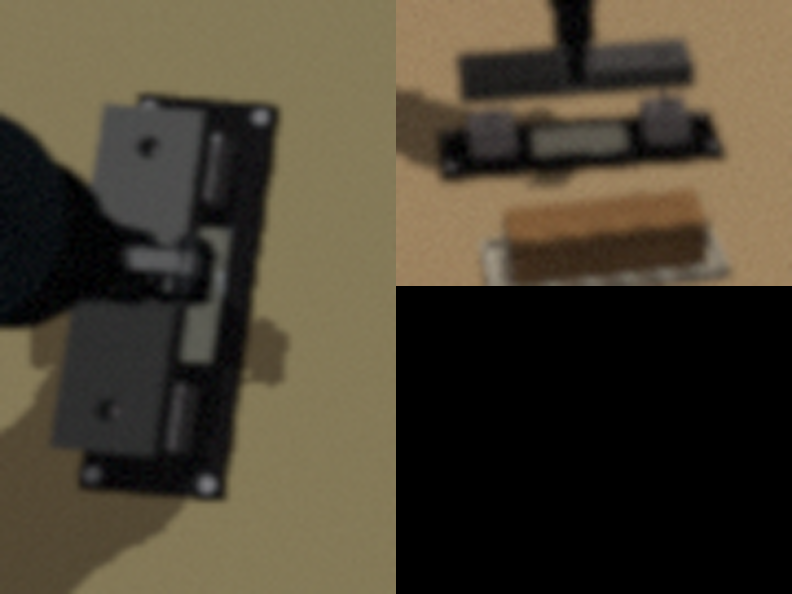

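The top view shows both carrier holes at (148,147) and (107,410) in the crop, with corners at (105,106), (206,110), (155,458) and (52,447). The side view shows the carrier level above the pedestals.

Run:
```python
from h import *
c=cam("top"); g=c["color"].sum(2).astype(float)/3; p=readout.sense()["position"]; zt=p[2]-.0035+.018; print(p,zt)
f=lambda X,Y,z: ray(c,(130+X/4.4-.4,155+Y/4.4-.4),z)[:2]*1000
q=np.array([f(*a,zt) for a in ((105,106),(206,110),(155,458),(52,447))]); print("corners",q.round(1).tolist(),q.mean(0))
def blob(u0,v0,r,z):
    P=g[v0-r:v0+r+1,u0-r:u0+r+1]; w=np.clip(np.median(P)-P-6,0,None); V,U=np.mgrid[v0-r:v0+r+1,u0-r:u0+r+1]
    return ray(c,((w*U).sum()/w.sum(),(w*V).sum()/w.sum()),z)[:2]*1000
h=np.array([blob(163,188,3,zt-.002),blob(154,247,3,zt-.002)]);d=h[0]-h[1]
print("holes",h.round(1).tolist(),h.mean(0),np.hypot(*d),np.degrees(np.arctan2(d[1],d[0])))
# stage base in this view: corners of base (z=.008)
for n,X,Y in (("FR",279,107),("NR",224,498),("screw FR",261,117),("screw NR",207,485),("screw NL",92,474),("screw FL",149,103)): print(n,f(X,Y,.009).round(1))
a=lambda X,Y,z: ray(c,(140+X/5-.4,165+Y/5-.4),z)[:2]*1000
S=np.array([a(*t,.009) for t in ((118,72),(246,82),(186,500),(54,488))]);print("screws before",S.round(1).tolist(),S.mean(0))
```

```text
[0.54504698 0.31030594 0.05842736] 0.07292735847466125
corners [[631.3, 328.7], [630.3, 278.6], [459.1, 289.4], [463.4, 339.1]] [546.03784834 308.94130053]
holes [[612.1, 307.7], [481.5, 317.1]] [546.8301642 312.4033875] 130.92924077052842 -4.110290206113947
FR [647.2 263.5]
NR [441.4 276.7]
screw FR [641.5 272.7]
screw NR [447.8 285.9]
screw NL [452.2 345.2]
screw FL [647.9 332.7]
screws before [[645.6, 333.1], [642.0, 273.0], [448.3, 285.6], [452.5, 345.5]] [547.08641638 309.3046417 ]
```

The carrier and stage centres agree to within about 1 mm, so I'll lower while watching the force.

```bash
python3 -m pendant '[[[0.6,-0.5,-5,0,0,0,42],[0,0,-4,0,0,0,42],[0,0,-2,0,0,0,42],[0,0,-1,0,0,0,42],[0,0,0,0,0,0,42],[0,0,0,0,0,0,42]]]' 70|grep -E "posit|^force"; for i in 1 2 3 4 5; do python3 -m pendant '[[[0,0,-1,0,0,0,42],[0,0,0,0,0,0,42],[0,0,0,0,0,0,42]]]'|grep -E "posit|^force"; done; python3 -c "from h import *;print(readout.sense()['ft_torque'])"
```

```text
position: [0.5453, 0.3095, 0.0455]
force: [0.8, 0.4, -2.0]
position: [0.5452, 0.3096, 0.0446]
force: [-0.1, 0.0, -1.9]
position: [0.5452, 0.3095, 0.0435]
force: [0.5, -0.2, -1.7]
position: [0.5452, 0.3095, 0.0425]
force: [-0.5, 0.0, -2.3]
position: [0.5452, 0.3095, 0.0415]
force: [-0.1, 0.0, -3.0]
position: [0.5452, 0.3095, 0.0405]
force: [-0.2, 0.4, -1.6]
[ 0.03595871 -0.02375214  0.01701117]
```

```bash
for i in 1 2 3 4 5 6; do python3 -m pendant '[[[0,0,-1,0,0,0,42],[0,0,0,0,0,0,42],[0,0,0,0,0,0,42]]]'|grep -E "posit|^force"; done; python3 -c "from h import *;print(readout.sense()['ft_torque'])"
```

```text
position: [0.5452, 0.3095, 0.0395]
force: [0.2, 0.2, -2.2]
position: [0.5452, 0.3095, 0.0385]
force: [0.2, 0.4, -2.8]
position: [0.5452, 0.3095, 0.0375]
force: [0.3, -0.5, -2.1]
position: [0.5451, 0.3095, 0.0365]
force: [0.3, -0.4, -2.2]
position: [0.5452, 0.3095, 0.0355]
force: [0.0, -0.1, -1.7]
position: [0.5452, 0.3095, 0.0345]
force: [-1.2, 0.6, -1.4]
[ 0.01491927  0.01990234 -0.00073726]
```

```bash
for i in 1 2 3; do python3 -m pendant '[[[0,0,-0.7,0,0,0,42],[0,0,0,0,0,0,42],[0,0,0,0,0,0,42]]]'|grep -E "posit|^force"; done; python3 -c "from h import *;print(readout.sense()['ft_torque'])"
```

```text
position: [0.5452, 0.3095, 0.0338]
force: [1.2, -0.8, -1.6]
position: [0.5453, 0.3096, 0.0336]
force: [-1.8, -0.0, 1.4]
position: [0.5453, 0.3096, 0.0336]
force: [-2.9, -1.1, 6.0]
[-0.36432881  1.16659568 -0.03366707]
```

It is seated at the expected height. Next I release, retreat and check.

```bash
python3 -m pendant '[[[0,0,0,0,0,0,52],[0,0,0,0,0,0,58],[0,0,0,0,0,0,64],[0,0,0,0,0,0,70],[0,0,0,0,0,0,70],[0,0,3,0,0,0,75],[0,0,15,0,0,0,80],[0,0,25,0,0,0,85],[0,0,30,0,0,0,85],[0,0,30,0,0,0,85]]]' 45|grep -E "posit|^force"; python3 -m pendant '[[[-15,-30,15,0,0,0,85],[-15,-30,15,0,0,0,85],[-15,-30,0,0,0,0,85],[-15,-30,0,0,0,0,85],[-15,-30,0,0,0,0,85],[-15,-30,0,0,0,0,85],[-15,-30,0,0,0,0,85],[-15,-30,0,0,0,0,85],[-10,-20,0,0,0,0,85],[0,0,0,0,0,0,85]]]'|grep -E "posit|^force|time"
python3 - <<'E'
from h import *
c=cam("top");s=cam("side"); cv2.imwrite("pics/l1.png",np.hstack([crop(c,140,160,250,280,3.6),crop(s,240,130,340,250,3.6)]))
E
```

```text
position: [0.5449, 0.3092, 0.1364]
force: [0.9, 0.2, -0.1]
time_s: 35.63
position: [0.4132, 0.0468, 0.1661]
force: [-1.1, -0.3, -0.2]
```

View pics/l1.png

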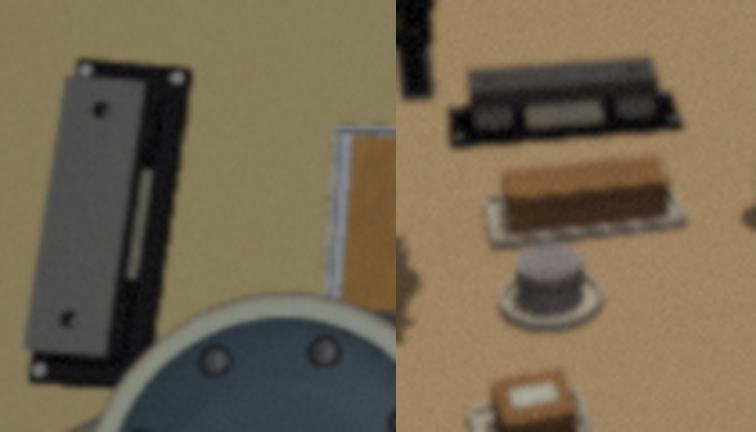

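The carrier lies flat across both pedestals: top view holes at (100,109) and (67,318), side view carrier at (565,80) and level. The long box, tin and square box stand flat in their trays.

```bash
python3 -c "from cell import manip;print(manip.job_done())"
```

```text
the job is handed in; nothing more can be done
None
```

Job handed in: the tin, square box and long box stand flat in their trays and the carrier is seated on the stage over both pins, at about 36 s on the robot clock; I didn't touch the jar or pin box, and the verdict isn't shown to me.

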